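# Squeeze-test foam pads and sort them soft or firm

### The job

Test the white and the green pad by pressing the foam in each down with the fingertips, about 10 mm from first touch, and holding it there for about half a second, first the white pad, then the green; never press foam in more than 14 mm or with more than 18 N. Stand both pads upright on the floor of the right tray, a soft pad in the blue tray, a firm one in the red tray, and let go. Leave the black pads, the glue jar and the tape roll where they are.

Things in the scene. Friction and masses are not known exactly. Their poses are not given: they have to be found in the camera images.
- pad_white_mid (a point): pad: hard white shell 64 mm long (its x), 50 wide (its y), 30 high, with a yellow foam plug, 34 mm round, standing out of its middle; pressed, the foam sinks straight into the shell. In every pad the foam's top stands 48 to 56 mm above the pad's underside: feel for it. Point: on the pad's vertical axis, 26 mm above its underside, z up. Loose, 0.2 kg; grip the shell across its 50 mm
- pad_green_mid (a point): pad with a green shell, otherwise as the white one, same point. Soft foam resists with 1.5 N at first touch and about 4 N pressed in 10 mm; firm foam with 2 N at first touch and about 10 N at 10 mm; it springs back. Soft and firm look alike, the shell's colour says nothing, and both pads may be of one kind
- tray_blue: blue plastic tray for soft pads, open on top, fixed: 190 mm (its x) x 160 mm (its y) outside, 30 mm high, walls and floor 5 mm thick. Origin: centre of its underside. Room for both pads one behind the other along its x
- tray_red: red plastic tray for firm pads, same size and origin as the blue one, fixed
- pad_black_a: spare pad with a black shell, same size as the others, loose; not to be moved. Origin: centre of its underside
- pad_black_b: second spare pad with a black shell, loose; not to be moved. Origin: centre of its underside
- glue_jar: amber glue jar, 60 mm across, 85 mm high, loose; not to be moved. Origin: centre of its underside
- tape_roll: orange roll of tape lying flat, 84 mm across, 25 mm high, loose; not to be moved. Origin: centre of its underside
Mind the look-alikes: they are no part of the job. Several things have the shape of the tray_red; the one meant has the colours described above. Of the things shaped like the part that bears pad_green_mid, the green one is meant.

How it is judged:
By the outcome, as a careful person would: the job done as asked, in the order asked, and still so for the second after the job is handed in, with the robot touching nothing.
It also fails if it takes over 67 s, if anything falls off the work surface, if the arm or the gripper's body presses on something with over 40 N, if the wrist force passes 120 N, or if a joint passes its speed limit or range.

### The arm

A 6-joint arm with a two-finger parallel gripper is mounted at the origin on the work surface. World frame = base frame: x ahead of the robot, y to its left, z up, the work surface at z = 0. Lengths are in m, angles in degrees, forces in N, time in s.
With the tool pointing down it reaches from about 0.4 to 0.825 m from the base axis. Payload 7 kg.
Tool frame: the origin (TCP) lies at the very end of the fingers, on their centre line; the grasp point (between the pads) lies behind it (r.grasp_offset is the z of the grasp point in the tool frame, in m); z points along the fingers, y is the direction in which the jaws open and shut (so a half turn about z gives the same grasp; the last joint's range is limited). The gripper opens to 88 mm and grips with 3 to 60 N. Pads are 19 mm wide; open, the fingers measure 130 mm over their backs; the gripper's body (78 mm by 193 mm) begins 47 mm behind the grasp point.
Start: joints at [-48.925, 20.546, 0.682, 0, -70.136, -16.507], TCP at [0.281, -0.614, 0.227] pointing down, gripper open.
Joint ranges: [-176.03, 176.03], [-82.01, 121.73], [-58.28, 71.71], [-173.87, 95.51], [-174.79, -0.11], [-173.66, 173.66]. Speed limits (degrees/s): [136.94, 136.94, 172.46, 180, 180, 180].

### API

Orientations are given as [roll, pitch, yaw] about the fixed x, y, z axes, in that order (R = Rz(yaw) Ry(pitch) Rx(roll)).
In Python, from plant import r gives the robot as it stands. The module is installed in compiled form; this text tells all that it offers.
- The arm moves only by the tool servo_tool, never from a script. Its argument "targets" is a list of rows, each an object of numbers: "dx", "dy", "dz": the shift along the world's x, y, z in cm; "spin": the turn about the world's z in rad; "grip": the opening in per cent of the stroke, from 0 (shut) to 100 (fully open). A call has exactly 10 rows; each row is the pose to reach, as a shift and turn from the pose commanded when the call began; what a row does not reach only later rows make up. A row lasts 1/12 s, in which the tool goes at most 41.7 mm and 7.16 degrees, less where a joint would pass 70% of its speed; a pose out of reach is approached as far as the arm can. A call with a gripper value outside its range is refused whole. The fingers move at their own pace and stop on an object; "squeeze" is the grip in N (left out, the last holds). Time passes only in rows, so rows that repeat a pose let the fingers close, or fill a call up. It gives the time, the measured TCP pose, the force and the opening at its end, in the units of the state.
- r.get_state(): the state, without advancing time (a new reading comes with each control period).
- r.capture(name): name is "scene" or "top" or "wrist"; returns the picture (420x560x3 uint8, blue, green, red); there is no depth.
- r.get_calibration(name): a dict with "K" (3x3 intrinsics, pixels), "extrinsics" (4x4, takes a point from camera to world coordinates). Camera axes: x right, y down, z forward; pixel columns grow to the right and rows downward; lengths in m; the calibration is good to about 2 mm. A picture is of the moment at which its call begins: read the wrist's pose just before it. get_calibration takes no time and is no camera call; for the wrist camera it gives the pose at the moment of the call.
- r.close_job(): hands the job in, once; it reports no verdict.
Trained networks look in the newest picture that a camera, given by its name, has taken for a name from the list of things; names that differ only in an ending like _2 or _b are one class to them, and where a whole thing is asked for, a point or a joint stands for the part that bears it (a point fixed in the world has none). Each returns a list of dicts, best first, with "p" (0 to 1); they miss things now and then, are a little off and sometimes report something else, mostly with a low value. They report only what shows in the picture. A call takes as long as a camera call. They do not tell look-alikes from the thing itself.
- r.cut_out(name, camera): "mask" (420x560 bool, what is visible of it) and "extent" ([left, top, right, bottom] in pixels, round what is visible of it).
The state is a dict: "time_s": time; "joints": joint angles; "qd": joint speeds; "joint_torque": joint torques, N m; "tcp_pos": TCP position; "eef_rot": TCP orientation; "contact_force": force on the tool from outside, world axes, zero at the start; "moment": the same for the moment, N m; "gripper_width": finger opening in m.
Only numpy, scipy, OpenCV 4.12 (cv2) and the standard library are available. Lean on these libraries where they do the work, as an engineer would, in place of code of your own. Each camera call takes 0.05 s, during which the arm holds its last target. There are 200 camera calls.

## Working session

There is one attempt and no reset: what is moved stays moved. The work goes in short steps, Python scripts to look and compute and a tool call to move; the robot and the scene stay as the last step left them, time stands still between calls to the robot, and variables do not carry over. Pictures are saved under pics/ and viewed, about 8 in all and at most 12, crops included, and the job is handed in when it is done.

Besides the shell and the picture viewer there is one more tool, called as name([rows], argument=value, ...), one row to a line, values as JSON. servo_tool: Moves the arm, as the interface text tells. Its arguments: {"type":"object","properties":{"targets":{"type":"array"},"squeeze":{"type":"number"}},"required":["targets"]}

```bash
mkdir -p pics
python3 - <<'E'
from plant import r
import cv2,numpy as np
s=r.get_state();print({k:np.round(v,3) for k,v in s.items()},r.grasp_offset)
ims=[]
for c in ("scene","top"):
    im=r.capture(c);ims.append(im);cv2.imwrite(f"pics/{c}0.png",im)
    k=r.get_calibration(c);print(c,np.round(k["K"],1).tolist(),np.round(k["extrinsics"],3).tolist())
    for n in ("pad_white_mid","tray_blue","tray_red","glue_jar","tape_roll"):
        print(c,n,[(round(d["p"],2),d["extent"]) for d in r.cut_out(n,c)])
E
```

```text
{'time_s': np.float64(0.0), 'joints': array([-4.8924e+01,  2.0591e+01,  6.3400e-01, -1.9000e-02, -7.0137e+01,
       -1.6505e+01]), 'qd': array([ 0.067,  0.058,  0.021,  0.012, -0.028, -0.091]), 'joint_torque': array([ 2.0000e-03, -5.8271e+01,  2.9305e+01,  6.9970e+00,  7.0000e-03,
       -0.0000e+00]), 'tcp_pos': array([ 0.28 , -0.613,  0.226]), 'eef_rot': array([ 1.79905e+02, -9.00000e-03, -1.55435e+02]), 'contact_force': array([ 0.007, -1.087, -0.342]), 'moment': array([ 0.023, -0.011, -0.006]), 'gripper_width': np.float64(0.087)} -0.0188
scene [[495.2, 0.0, 281.1], [0.0, 495.2, 204.4], [0.0, 0.0, 1.0]] [[-0.77, 0.474, -0.426, 1.005], [0.637, 0.589, -0.497, 0.487], [0.016, -0.655, -0.756, 0.793], [0.0, 0.0, 0.0, 1.0]]
scene pad_white_mid [(0.8, [285.3, 224.7, 325.9, 264.8])]
scene tray_blue [(0.55, [204.8, 88.8, 301.9, 159.8])]
scene tray_red [(0.86, [362.3, 232.3, 496.1, 356.4]), (0.62, [321.5, 143.1, 426.5, 229.2])]
scene glue_jar [(0.83, [273.8, 290.9, 305.1, 346.5])]
scene tape_roll [(0.77, [129.6, 176.7, 171.6, 216.1])]
top [[480.7, 0.0, 282.7], [0.0, 480.7, 212.1], [0.0, 0.0, 1.0]] [[0.012, -0.987, 0.162, 0.376], [-1.0, -0.015, -0.015, -0.0], [0.017, -0.161, -0.987, 1.156], [0.0, 0.0, 0.0, 1.0]]
top pad_white_mid [(0.78, [229.7, 184.4, 255.6, 213.0])]
top tray_blue [(0.87, [355.2, 212.6, 431.9, 309.6])]
top tray_red [(0.93, [111.0, 199.5, 187.1, 285.6]), (0.63, [210.1, 245.9, 296.5, 346.1])]
top glue_jar [(0.85, [182.4, 125.4, 211.0, 158.4])]
top tape_roll [(0.58, [350.4, 122.0, 386.1, 152.8])]
```

Run:
```python
import cv2
im=cv2.imread("pics/top0.png");cv2.imwrite("pics/top0b.png",cv2.resize(im[80:380,80:480],None,fx=2,fy=2,interpolation=cv2.INTER_CUBIC))
```

```text
(no output)
```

View pics/top0b.png

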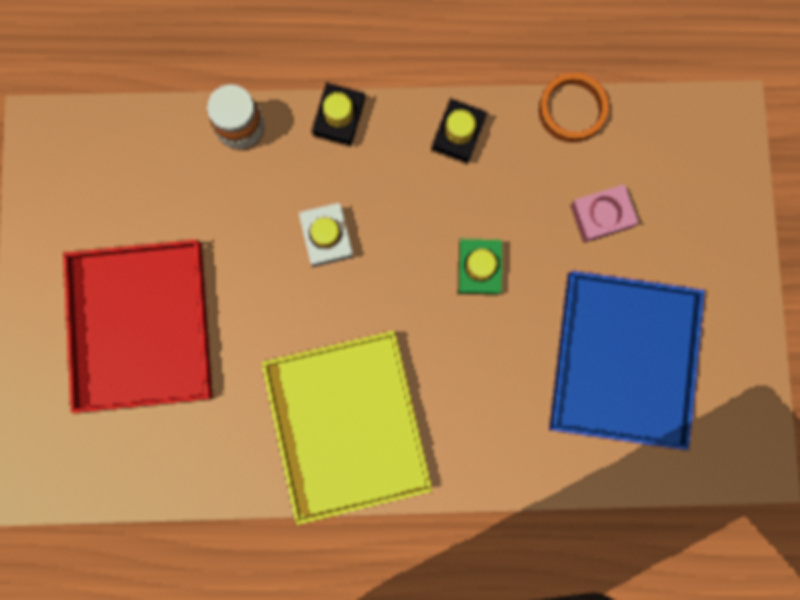

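View pics/scene0.png

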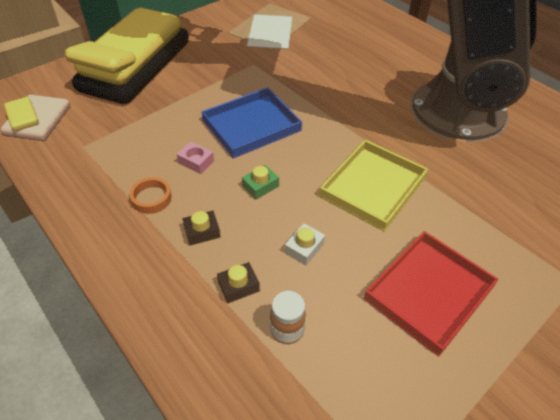

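Top crop: white pad at about (326,234), green pad at (481,266), red tray at (138,325), blue tray at (628,360). The yellow tray (348,428), the pink block (606,212) and the black pads (340,113) and (460,130) are look-alikes or distractors. The red and blue trays and the white and green shells fit the description by colour.

```bash
cat > h.py <<'E'
from plant import r
import cv2,numpy as np
def back(pts,z,k):
    K,E=np.array(k["K"]),np.array(k["extrinsics"])
    d=np.c_[np.asarray(pts,float),np.ones(len(pts))]@np.linalg.inv(K).T@E[:3,:3].T
    o=E[:3,3]; return (o+d*((z-o[2])/d[:,2])[:,None])[:,:2]
def hsvmask(im,name):
    h=cv2.cvtColor(im,cv2.COLOR_BGR2HSV);H,S,V=[h[...,i].astype(int) for i in range(3)]
    return {"white":(S<60)&(V>130),"green":(H>45)&(H<85)&(S>90)&(V>50),"red":((H<6)|(H>174))&(S>170)&(V>80),
     "blue":(H>100)&(H<125)&(S>120)&(V>40),"foam":(H>24)&(H<36)&(S>130)&(V>110)}[name]
def biggest(m,n=1):
    k,l,st,c=cv2.connectedComponentsWithStats(m.astype(np.uint8))
    i=1+np.argmax(st[1:,4]);return l==i
def rect(m,z,k):
    ys,xs=np.nonzero(m);p=back(np.c_[xs,ys],z,k)
    (c,(w,h),a)=cv2.minAreaRect((p*1000).astype(np.float32))
    if h>w:w,h,a=h,w,a+90
    return np.round(c,1),round(w,1),round(h,1),round((a+90)%180-90,1)
E
python3 - <<'E'
from h import *
im=cv2.imread("pics/top0.png");k=r.get_calibration("top")
R={"white":(215,170,270,225),"green":(300,190,340,235),"red":(100,190,195,295),"blue":(345,205,440,315)}
for n,(a,b,c,d) in R.items():
    m=np.zeros(im.shape[:2],bool);m[b:d,a:c]=hsvmask(im,n)[b:d,a:c]
    m=biggest(m); print(n,m.sum(),rect(m,.03,k))
    if n in("white","green"):
        f=np.zeros_like(m);f[b:d,a:c]=hsvmask(im,"foam")[b:d,a:c]
        ys,xs=np.nonzero(f);print(' foam',f.sum(),back([[xs.mean(),ys.mean()]],.045,k))
E
```

```text
white 367 (array([596.8,  78.9]), 65.0, 51.2, 15.0)
 foam 155 [[0.59602047 0.07897135]]
green 347 (array([ 559.5, -106.2]), 63.0, 47.8, 0.2)
 foam 169 [[ 0.56064899 -0.10597136]]
red 5442 (array([484.6, 296.7]), 188.5, 161.4, 6.6)
blue 5421 (array([ 452.2, -279.1]), 186.6, 160.7, -7.6)
```

servo_tool([
  {"dx": 31.6, "dy": 69.3, "dz": -7.7, "spin": -0.167, "grip": 0},
  {"dx": 31.6, "dy": 69.3, "dz": -7.7, "spin": -0.167, "grip": 0},
  {"dx": 31.6, "dy": 69.3, "dz": -7.7, "spin": -0.167, "grip": 0},
  {"dx": 31.6, "dy": 69.3, "dz": -7.7, "spin": -0.167, "grip": 0},
  {"dx": 31.6, "dy": 69.3, "dz": -7.7, "spin": -0.167, "grip": 0},
  {"dx": 31.6, "dy": 69.3, "dz": -7.7, "spin": -0.167, "grip": 0},
  {"dx": 31.6, "dy": 69.3, "dz": -7.7, "spin": -0.167, "grip": 0},
  {"dx": 31.6, "dy": 69.3, "dz": -7.7, "spin": -0.167, "grip": 0},
  {"dx": 31.6, "dy": 69.3, "dz": -7.7, "spin": -0.167, "grip": 0},
  {"dx": 31.6, "dy": 69.3, "dz": -7.7, "spin": -0.167, "grip": 0},
], squeeze=20)

```text
time_s: 1.43
tcp_pos: [0.453, -0.2352, 0.185]
eef_rot: [-180.0, 0.1, -165.0]
contact_force: [1.9, 0.8, 0.4]
gripper_width: 0.0267
```

servo_tool([
  {"dx": 14.4, "dy": 31.5, "dz": -3.5, "grip": 0},
  {"dx": 14.4, "dy": 31.5, "dz": -3.5, "grip": 0},
  {"dx": 14.4, "dy": 31.5, "dz": -3.5, "grip": 0},
  {"dx": 14.4, "dy": 31.5, "dz": -3.5, "grip": 0},
  {"dx": 14.4, "dy": 31.5, "dz": -3.5, "grip": 0},
  {"dx": 14.4, "dy": 31.5, "dz": -3.5, "grip": 0},
  {"dx": 14.4, "dy": 31.5, "dz": -3.5, "grip": 0},
  {"dx": 14.4, "dy": 31.5, "dz": -3.5, "grip": 0},
  {"dx": 14.4, "dy": 31.5, "dz": -3.5, "grip": 0},
  {"dx": 14.4, "dy": 31.5, "dz": -3.5, "grip": 0},
])

```text
validation failed for argument at $.ta...
```

Run:
```python
from h import *
s=r.get_state();print(s["time_s"],s["tcp_pos"],s["contact_force"],s["gripper_width"])
k=r.get_calibration("wrist");im=r.capture("wrist");cv2.imwrite("pics/w1.png",im)
print(np.round(k["extrinsics"],3).tolist())
for d in r.cut_out("pad_white_mid","wrist"): print(round(d["p"],2),d["extent"],rect(d["mask"]>0,.03,k))
f=biggest(hsvmask(im,"foam"));ys,xs=np.nonzero(f);print(f.sum(),rect(f,.052,k))
```

```text
1.4333 [ 0.45299345 -0.23520968  0.18500856] [1.94931935 0.7743865  0.39291874] 0.02674379943523163
[[-0.259, 0.931, 0.256, 0.385], [0.966, 0.251, 0.067, -0.254], [-0.002, 0.265, -0.964, 0.344], [0.0, 0.0, 0.0, 1.0]]
9128 (array([381.1, -14.1]), 169.5, 60.0, 14.4)
```

View pics/w1.png

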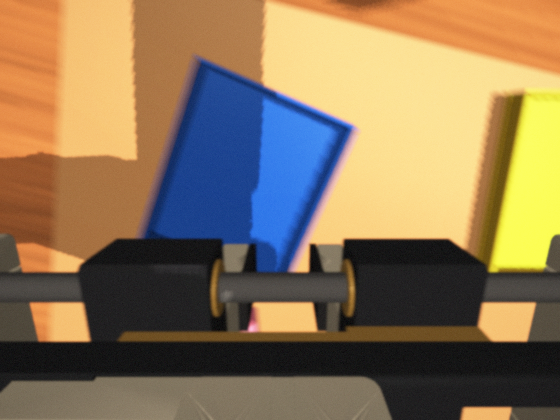

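The move was refused, probably because every row needs all the keys, so this picture is from mid-transit: blue tray at (250,160), yellow tray at the right edge. The fingers hide the area straight below.

servo_tool([
  {"dx": 14.4, "dy": 31.5, "dz": -3.5, "spin": 0, "grip": 0},
  {"dx": 14.4, "dy": 31.5, "dz": -3.5, "spin": 0, "grip": 0},
  {"dx": 14.4, "dy": 31.5, "dz": -3.5, "spin": 0, "grip": 0},
  {"dx": 14.4, "dy": 31.5, "dz": -3.5, "spin": 0, "grip": 0},
  {"dx": 14.4, "dy": 31.5, "dz": -3.5, "spin": 0, "grip": 0},
  {"dx": 14.4, "dy": 31.5, "dz": -3.5, "spin": 0, "grip": 0},
  {"dx": 14.4, "dy": 31.5, "dz": -3.5, "spin": 0, "grip": 0},
  {"dx": 14.4, "dy": 31.5, "dz": -3.5, "spin": 0, "grip": 0},
  {"dx": 14.4, "dy": 31.5, "dz": -3.5, "spin": 0, "grip": 0},
  {"dx": 14.4, "dy": 31.5, "dz": -3.5, "spin": 0, "grip": 0},
])

```text
time_s: 2.37
tcp_pos: [0.5978, 0.0808, 0.1488]
eef_rot: [-180.0, -0.0, -164.8]
contact_force: [0.2, 0.0, -0.8]
gripper_width: 0.0009
```

servo_tool([
  {"dx": -0.1, "dy": -0.1, "dz": -3, "spin": 0, "grip": 0},
  {"dx": -0.1, "dy": -0.1, "dz": -6, "spin": 0, "grip": 0},
  {"dx": -0.1, "dy": -0.1, "dz": -7.5, "spin": 0, "grip": 0},
  {"dx": -0.1, "dy": -0.1, "dz": -8.5, "spin": 0, "grip": 0},
  {"dx": -0.1, "dy": -0.1, "dz": -8.9, "spin": 0, "grip": 0},
  {"dx": -0.1, "dy": -0.1, "dz": -8.9, "spin": 0, "grip": 0},
  {"dx": -0.1, "dy": -0.1, "dz": -8.9, "spin": 0, "grip": 0},
  {"dx": -0.1, "dy": -0.1, "dz": -8.9, "spin": 0, "grip": 0},
  {"dx": -0.1, "dy": -0.1, "dz": -8.9, "spin": 0, "grip": 0},
  {"dx": -0.1, "dy": -0.1, "dz": -8.9, "spin": 0, "grip": 0},
])

```text
time_s: 3.2
tcp_pos: [0.596, 0.0771, 0.0617]
eef_rot: [180.0, 0.1, -165.0]
contact_force: [-0.1, -0.5, 0.6]
gripper_width: 0.0003
```

```bash
cat > f.py <<'E'
from h import *
import sys
F=[];Z=[]
n=int(sys.argv[1]) if len(sys.argv)>1 else 5
for i in range(n):
    s=r.get_state();F.append(s["contact_force"]);Z.append(s["tcp_pos"]);
    if i<n-1:r.capture("top")
print(round(s["time_s"],2),"F",np.round(np.mean(F,0),2),"sdz",np.round(np.std(F,0)[2],2),"pos mm",np.round(np.mean(Z,0)*1000,2))
E
python3 f.py; python3 -c "
from h import *
im=r.capture('scene');cv2.imwrite('pics/s2.png',cv2.resize(im[170:300,220:400],None,fx=4,fy=4))"
```

```text
3.4 F [-0.21 -0.31  0.29] sdz 0.42 pos mm [595.71  77.01  61.33]
```

View pics/s2.png

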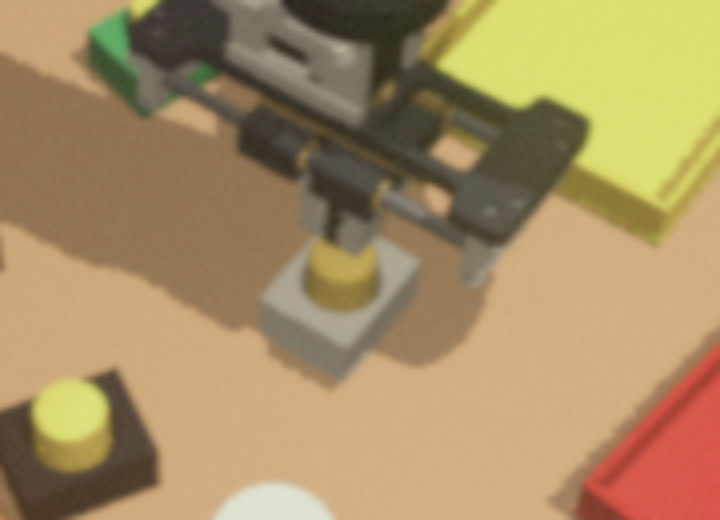

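Fingertips at (340,240) in the crop are centred over the white pad's foam. Now I feel for its top.

servo_tool([
  {"dx": 0, "dy": 0.1, "dz": -0.2, "spin": 0, "grip": 0},
  {"dx": 0, "dy": 0.1, "dz": -0.4, "spin": 0, "grip": 0},
  {"dx": 0, "dy": 0.1, "dz": -0.6, "spin": 0, "grip": 0},
  {"dx": 0, "dy": 0.1, "dz": -0.6, "spin": 0, "grip": 0},
  {"dx": 0, "dy": 0.1, "dz": -0.6, "spin": 0, "grip": 0},
  {"dx": 0, "dy": 0.1, "dz": -0.6, "spin": 0, "grip": 0},
  {"dx": 0, "dy": 0.1, "dz": -0.6, "spin": 0, "grip": 0},
  {"dx": 0, "dy": 0.1, "dz": -0.6, "spin": 0, "grip": 0},
  {"dx": 0, "dy": 0.1, "dz": -0.6, "spin": 0, "grip": 0},
  {"dx": 0, "dy": 0.1, "dz": -0.6, "spin": 0, "grip": 0},
])

```text
time_s: 4.28
tcp_pos: [0.5955, 0.0779, 0.0548]
eef_rot: [180.0, 0.0, -165.0]
contact_force: [-0.2, 0.3, -0.2]
gripper_width: 0.0005
```

```bash
python3 f.py
```

```text
4.48 F [ 0.08 -0.19 -0.19] sdz 0.61 pos mm [595.46  77.89  54.76]
```

servo_tool([
  {"dx": 0, "dy": 0, "dz": -0.2, "spin": 0, "grip": 0},
  {"dx": 0, "dy": 0, "dz": -0.2, "spin": 0, "grip": 0},
  {"dx": 0, "dy": 0, "dz": -0.2, "spin": 0, "grip": 0},
  {"dx": 0, "dy": 0, "dz": -0.2, "spin": 0, "grip": 0},
  {"dx": 0, "dy": 0, "dz": -0.2, "spin": 0, "grip": 0},
  {"dx": 0, "dy": 0, "dz": -0.2, "spin": 0, "grip": 0},
  {"dx": 0, "dy": 0, "dz": -0.2, "spin": 0, "grip": 0},
  {"dx": 0, "dy": 0, "dz": -0.2, "spin": 0, "grip": 0},
  {"dx": 0, "dy": 0, "dz": -0.2, "spin": 0, "grip": 0},
  {"dx": 0, "dy": 0, "dz": -0.2, "spin": 0, "grip": 0},
])

```text
time_s: 5.32
tcp_pos: [0.5954, 0.0779, 0.0527]
eef_rot: [-180.0, -0.0, -165.0]
contact_force: [-0.2, 1.1, 0.3]
gripper_width: 0.0008
```

```bash
python3 f.py
```

```text
5.52 F [-0.22  0.42  0.24] sdz 0.35 pos mm [595.43  77.87  52.7 ]
```

servo_tool([
  {"dx": 0, "dy": 0, "dz": -0.15, "spin": 0, "grip": 0},
  {"dx": 0, "dy": 0, "dz": -0.15, "spin": 0, "grip": 0},
  {"dx": 0, "dy": 0, "dz": -0.15, "spin": 0, "grip": 0},
  {"dx": 0, "dy": 0, "dz": -0.15, "spin": 0, "grip": 0},
  {"dx": 0, "dy": 0, "dz": -0.15, "spin": 0, "grip": 0},
  {"dx": 0, "dy": 0, "dz": -0.15, "spin": 0, "grip": 0},
  {"dx": 0, "dy": 0, "dz": -0.15, "spin": 0, "grip": 0},
  {"dx": 0, "dy": 0, "dz": -0.15, "spin": 0, "grip": 0},
  {"dx": 0, "dy": 0, "dz": -0.15, "spin": 0, "grip": 0},
  {"dx": 0, "dy": 0, "dz": -0.15, "spin": 0, "grip": 0},
])

```text
time_s: 6.35
tcp_pos: [0.5954, 0.0779, 0.0512]
eef_rot: [180.0, 0.0, -165.0]
contact_force: [0.4, 0.1, 0.3]
gripper_width: 0.0005
```

```bash
python3 f.py
```

```text
6.55 F [ 0.28  0.13 -0.04] sdz 0.58 pos mm [595.43  77.9   51.21]
```

servo_tool([
  {"dx": 0, "dy": 0, "dz": -0.15, "spin": 0, "grip": 0},
  {"dx": 0, "dy": 0, "dz": -0.15, "spin": 0, "grip": 0},
  {"dx": 0, "dy": 0, "dz": -0.15, "spin": 0, "grip": 0},
  {"dx": 0, "dy": 0, "dz": -0.15, "spin": 0, "grip": 0},
  {"dx": 0, "dy": 0, "dz": -0.15, "spin": 0, "grip": 0},
  {"dx": 0, "dy": 0, "dz": -0.15, "spin": 0, "grip": 0},
  {"dx": 0, "dy": 0, "dz": -0.15, "spin": 0, "grip": 0},
  {"dx": 0, "dy": 0, "dz": -0.15, "spin": 0, "grip": 0},
  {"dx": 0, "dy": 0, "dz": -0.15, "spin": 0, "grip": 0},
  {"dx": 0, "dy": 0, "dz": -0.15, "spin": 0, "grip": 0},
])

```text
time_s: 7.38
tcp_pos: [0.5954, 0.0779, 0.0497]
eef_rot: [-180.0, -0.0, -165.0]
contact_force: [-0.2, -0.9, 0.3]
gripper_width: 0.0003
```

```bash
python3 f.py
```

```text
7.58 F [0.15 0.18 0.04] sdz 0.41 pos mm [595.4   77.87  49.69]
```

servo_tool([
  {"dx": 0, "dy": 0, "dz": -0.1, "spin": 0, "grip": 0},
  {"dx": 0, "dy": 0, "dz": -0.1, "spin": 0, "grip": 0},
  {"dx": 0, "dy": 0, "dz": -0.1, "spin": 0, "grip": 0},
  {"dx": 0, "dy": 0, "dz": -0.1, "spin": 0, "grip": 0},
  {"dx": 0, "dy": 0, "dz": -0.1, "spin": 0, "grip": 0},
  {"dx": 0, "dy": 0, "dz": -0.1, "spin": 0, "grip": 0},
  {"dx": 0, "dy": 0, "dz": -0.1, "spin": 0, "grip": 0},
  {"dx": 0, "dy": 0, "dz": -0.1, "spin": 0, "grip": 0},
  {"dx": 0, "dy": 0, "dz": -0.1, "spin": 0, "grip": 0},
  {"dx": 0, "dy": 0, "dz": -0.1, "spin": 0, "grip": 0},
])

```text
time_s: 8.42
tcp_pos: [0.5955, 0.0779, 0.0487]
eef_rot: [-180.0, 0.0, -165.0]
contact_force: [-0.2, -0.2, 2.3]
gripper_width: 0.0003
```

```bash
python3 f.py
```

```text
8.62 F [-0.24  0.23  2.39] sdz 0.43 pos mm [595.46  77.88  48.72]
```

servo_tool([
  {"dx": 0, "dy": 0, "dz": -0.1, "spin": 0, "grip": 0},
  {"dx": 0, "dy": 0, "dz": -0.1, "spin": 0, "grip": 0},
  {"dx": 0, "dy": 0, "dz": -0.1, "spin": 0, "grip": 0},
  {"dx": 0, "dy": 0, "dz": -0.1, "spin": 0, "grip": 0},
  {"dx": 0, "dy": 0, "dz": -0.1, "spin": 0, "grip": 0},
  {"dx": 0, "dy": 0, "dz": -0.1, "spin": 0, "grip": 0},
  {"dx": 0, "dy": 0, "dz": -0.1, "spin": 0, "grip": 0},
  {"dx": 0, "dy": 0, "dz": -0.1, "spin": 0, "grip": 0},
  {"dx": 0, "dy": 0, "dz": -0.1, "spin": 0, "grip": 0},
  {"dx": 0, "dy": 0, "dz": -0.1, "spin": 0, "grip": 0},
])

```text
time_s: 9.45
tcp_pos: [0.5954, 0.0779, 0.0477]
eef_rot: [-180.0, 0.0, -165.0]
contact_force: [0.2, -0.5, 2.6]
gripper_width: 0.0006
```

```bash
python3 f.py
```

```text
9.65 F [-0.47 -0.01  2.68] sdz 0.26 pos mm [595.45  77.89  47.72]
```

Touch was at about 49.2 mm, so I press to about 39.2 mm.

servo_tool([
  {"dx": 0, "dy": 0, "dz": -0.3, "spin": 0, "grip": 0},
  {"dx": 0, "dy": 0, "dz": -0.6, "spin": 0, "grip": 0},
  {"dx": 0, "dy": 0, "dz": -0.8, "spin": 0, "grip": 0},
  {"dx": 0, "dy": 0, "dz": -0.85, "spin": 0, "grip": 0},
  {"dx": 0, "dy": 0, "dz": -0.85, "spin": 0, "grip": 0},
  {"dx": 0, "dy": 0, "dz": -0.85, "spin": 0, "grip": 0},
  {"dx": 0, "dy": 0, "dz": -0.85, "spin": 0, "grip": 0},
  {"dx": 0, "dy": 0, "dz": -0.85, "spin": 0, "grip": 0},
  {"dx": 0, "dy": 0, "dz": -0.85, "spin": 0, "grip": 0},
  {"dx": 0, "dy": 0, "dz": -0.85, "spin": 0, "grip": 0},
])

```text
time_s: 10.48
tcp_pos: [0.5956, 0.0778, 0.0398]
eef_rot: [-180.0, 0.0, -165.0]
contact_force: [-2.5, -0.8, 9.7]
gripper_width: 0.0004
```

```bash
python3 f.py 3
```

```text
10.58 F [-2.57 -0.23  9.9 ] sdz 0.12 pos mm [595.61  77.86  39.8 ]
```

White is firm: 9.9 N at about 9.5 mm, so it goes in the red tray. Next the green pad.

servo_tool([
  {"dx": 0, "dy": 0, "dz": 3, "spin": 0, "grip": 0},
  {"dx": 0, "dy": 0, "dz": 6, "spin": 0, "grip": 0},
  {"dx": -0.7, "dy": -3.5, "dz": 6, "spin": -0.09, "grip": 0},
  {"dx": -1.4, "dy": -7.2, "dz": 6, "spin": -0.18, "grip": 0},
  {"dx": -2.2, "dy": -11.2, "dz": 6, "spin": -0.262, "grip": 0},
  {"dx": -2.9, "dy": -15, "dz": 6, "spin": -0.262, "grip": 0},
  {"dx": -3.5, "dy": -18.4, "dz": 6, "spin": -0.262, "grip": 0},
  {"dx": -3.5, "dy": -18.4, "dz": 4, "spin": -0.262, "grip": 0},
  {"dx": -3.5, "dy": -18.4, "dz": 2.4, "spin": -0.262, "grip": 0},
  {"dx": -3.5, "dy": -18.4, "dz": 2.0, "spin": -0.262, "grip": 0},
])

```text
time_s: 11.42
tcp_pos: [0.5583, -0.107, 0.0564]
eef_rot: [180.0, -0.2, 179.8]
contact_force: [-0.7, 0.4, -1.0]
gripper_width: 0.0004
```

servo_tool([
  {"dx": 0, "dy": 0, "dz": -0.2, "spin": 0, "grip": 0},
  {"dx": 0, "dy": 0, "dz": -0.2, "spin": 0, "grip": 0},
  {"dx": 0, "dy": 0, "dz": -0.2, "spin": 0, "grip": 0},
  {"dx": 0, "dy": 0, "dz": -0.2, "spin": 0, "grip": 0},
  {"dx": 0, "dy": 0, "dz": -0.2, "spin": 0, "grip": 0},
  {"dx": 0, "dy": 0, "dz": -0.2, "spin": 0, "grip": 0},
  {"dx": 0, "dy": 0, "dz": -0.2, "spin": 0, "grip": 0},
  {"dx": 0, "dy": 0, "dz": -0.2, "spin": 0, "grip": 0},
  {"dx": 0, "dy": 0, "dz": -0.2, "spin": 0, "grip": 0},
  {"dx": 0, "dy": 0, "dz": -0.2, "spin": 0, "grip": 0},
])

```text
time_s: 12.25
tcp_pos: [0.5604, -0.1061, 0.0573]
eef_rot: [180.0, 0.0, 180.0]
contact_force: [-0.2, 0.1, -0.5]
gripper_width: 0.0004
```

```bash
python3 f.py; python3 -c "
from h import *
im=r.capture('scene');cv2.imwrite('pics/s3.png',cv2.resize(im[130:290,180:400],None,fx=3.5,fy=3.5))"
```

```text
12.45 F [ 0.16  0.25 -0.04] sdz 0.67 pos mm [ 560.41 -106.14   57.2 ]
```

View pics/s3.png

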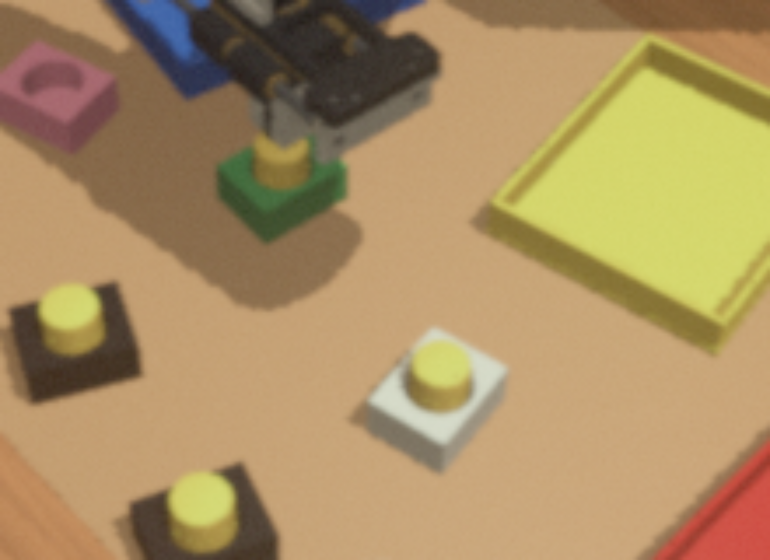

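The white pad's foam has sprung back (440,375 in the crop) and the fingers are over the green pad's foam (280,140). Now I feel for its top.

servo_tool([
  {"dx": 0, "dy": 0, "dz": -0.2, "spin": 0, "grip": 0},
  {"dx": 0, "dy": 0, "dz": -0.2, "spin": 0, "grip": 0},
  {"dx": 0, "dy": 0, "dz": -0.2, "spin": 0, "grip": 0},
  {"dx": 0, "dy": 0, "dz": -0.2, "spin": 0, "grip": 0},
  {"dx": 0, "dy": 0, "dz": -0.2, "spin": 0, "grip": 0},
  {"dx": 0, "dy": 0, "dz": -0.2, "spin": 0, "grip": 0},
  {"dx": 0, "dy": 0, "dz": -0.2, "spin": 0, "grip": 0},
  {"dx": 0, "dy": 0, "dz": -0.2, "spin": 0, "grip": 0},
  {"dx": 0, "dy": 0, "dz": -0.2, "spin": 0, "grip": 0},
  {"dx": 0, "dy": 0, "dz": -0.2, "spin": 0, "grip": 0},
])

```text
time_s: 13.33
tcp_pos: [0.5605, -0.1061, 0.0552]
eef_rot: [-180.0, 0.0, 180.0]
contact_force: [-0.3, 0.9, 0.3]
gripper_width: 0.0003
```

```bash
python3 f.py
```

```text
13.53 F [0.12 0.24 0.15] sdz 0.32 pos mm [ 560.45 -106.12   55.22]
```

servo_tool([
  {"dx": 0, "dy": 0, "dz": -0.15, "spin": 0, "grip": 0},
  {"dx": 0, "dy": 0, "dz": -0.15, "spin": 0, "grip": 0},
  {"dx": 0, "dy": 0, "dz": -0.15, "spin": 0, "grip": 0},
  {"dx": 0, "dy": 0, "dz": -0.15, "spin": 0, "grip": 0},
  {"dx": 0, "dy": 0, "dz": -0.15, "spin": 0, "grip": 0},
  {"dx": 0, "dy": 0, "dz": -0.15, "spin": 0, "grip": 0},
  {"dx": 0, "dy": 0, "dz": -0.15, "spin": 0, "grip": 0},
  {"dx": 0, "dy": 0, "dz": -0.15, "spin": 0, "grip": 0},
  {"dx": 0, "dy": 0, "dz": -0.15, "spin": 0, "grip": 0},
  {"dx": 0, "dy": 0, "dz": -0.15, "spin": 0, "grip": 0},
])

```text
time_s: 14.37
tcp_pos: [0.5604, -0.1061, 0.0537]
eef_rot: [-180.0, -0.0, 180.0]
contact_force: [0.6, -0.4, 0.2]
gripper_width: 0.0005
```

```bash
python3 f.py
```

```text
14.57 F [0.19 0.03 0.01] sdz 0.66 pos mm [ 560.43 -106.12   53.7 ]
```

servo_tool([
  {"dx": 0, "dy": 0, "dz": -0.15, "spin": 0, "grip": 0},
  {"dx": 0, "dy": 0, "dz": -0.15, "spin": 0, "grip": 0},
  {"dx": 0, "dy": 0, "dz": -0.15, "spin": 0, "grip": 0},
  {"dx": 0, "dy": 0, "dz": -0.15, "spin": 0, "grip": 0},
  {"dx": 0, "dy": 0, "dz": -0.15, "spin": 0, "grip": 0},
  {"dx": 0, "dy": 0, "dz": -0.15, "spin": 0, "grip": 0},
  {"dx": 0, "dy": 0, "dz": -0.15, "spin": 0, "grip": 0},
  {"dx": 0, "dy": 0, "dz": -0.15, "spin": 0, "grip": 0},
  {"dx": 0, "dy": 0, "dz": -0.15, "spin": 0, "grip": 0},
  {"dx": 0, "dy": 0, "dz": -0.15, "spin": 0, "grip": 0},
])

```text
time_s: 15.4
tcp_pos: [0.5604, -0.1061, 0.0522]
eef_rot: [180.0, 0.0, 180.0]
contact_force: [-0.5, -0.2, -0.1]
gripper_width: 0.0003
```

```bash
python3 f.py
```

```text
15.6 F [ 0.17  0.04 -0.21] sdz 0.13 pos mm [ 560.44 -106.13   52.21]
```

servo_tool([
  {"dx": 0, "dy": 0, "dz": -0.15, "spin": 0, "grip": 0},
  {"dx": 0, "dy": 0, "dz": -0.15, "spin": 0, "grip": 0},
  {"dx": 0, "dy": 0, "dz": -0.15, "spin": 0, "grip": 0},
  {"dx": 0, "dy": 0, "dz": -0.15, "spin": 0, "grip": 0},
  {"dx": 0, "dy": 0, "dz": -0.15, "spin": 0, "grip": 0},
  {"dx": 0, "dy": 0, "dz": -0.15, "spin": 0, "grip": 0},
  {"dx": 0, "dy": 0, "dz": -0.15, "spin": 0, "grip": 0},
  {"dx": 0, "dy": 0, "dz": -0.15, "spin": 0, "grip": 0},
  {"dx": 0, "dy": 0, "dz": -0.15, "spin": 0, "grip": 0},
  {"dx": 0, "dy": 0, "dz": -0.15, "spin": 0, "grip": 0},
])

```text
time_s: 16.43
tcp_pos: [0.5604, -0.1061, 0.0507]
eef_rot: [180.0, 0.0, 180.0]
contact_force: [-0.7, 0.2, -0.3]
gripper_width: 0.0003
```

```bash
python3 f.py
```

```text
16.63 F [-0.24  0.11  0.07] sdz 0.34 pos mm [ 560.43 -106.13   50.71]
```

servo_tool([
  {"dx": 0, "dy": 0, "dz": -0.15, "spin": 0, "grip": 0},
  {"dx": 0, "dy": 0, "dz": -0.15, "spin": 0, "grip": 0},
  {"dx": 0, "dy": 0, "dz": -0.15, "spin": 0, "grip": 0},
  {"dx": 0, "dy": 0, "dz": -0.15, "spin": 0, "grip": 0},
  {"dx": 0, "dy": 0, "dz": -0.15, "spin": 0, "grip": 0},
  {"dx": 0, "dy": 0, "dz": -0.15, "spin": 0, "grip": 0},
  {"dx": 0, "dy": 0, "dz": -0.15, "spin": 0, "grip": 0},
  {"dx": 0, "dy": 0, "dz": -0.15, "spin": 0, "grip": 0},
  {"dx": 0, "dy": 0, "dz": -0.15, "spin": 0, "grip": 0},
  {"dx": 0, "dy": 0, "dz": -0.15, "spin": 0, "grip": 0},
])

```text
time_s: 17.47
tcp_pos: [0.5605, -0.1061, 0.0493]
eef_rot: [180.0, 0.0, 180.0]
contact_force: [0.6, 0.6, 2.1]
gripper_width: 0.0004
```

```bash
python3 f.py
```

```text
17.67 F [0.62 0.16 1.82] sdz 0.35 pos mm [ 560.52 -106.12   49.24]
```

servo_tool([
  {"dx": 0, "dy": 0, "dz": -0.1, "spin": 0, "grip": 0},
  {"dx": 0, "dy": 0, "dz": -0.1, "spin": 0, "grip": 0},
  {"dx": 0, "dy": 0, "dz": -0.1, "spin": 0, "grip": 0},
  {"dx": 0, "dy": 0, "dz": -0.1, "spin": 0, "grip": 0},
  {"dx": 0, "dy": 0, "dz": -0.1, "spin": 0, "grip": 0},
  {"dx": 0, "dy": 0, "dz": -0.1, "spin": 0, "grip": 0},
  {"dx": 0, "dy": 0, "dz": -0.1, "spin": 0, "grip": 0},
  {"dx": 0, "dy": 0, "dz": -0.1, "spin": 0, "grip": 0},
  {"dx": 0, "dy": 0, "dz": -0.1, "spin": 0, "grip": 0},
  {"dx": 0, "dy": 0, "dz": -0.1, "spin": 0, "grip": 0},
])

```text
time_s: 18.5
tcp_pos: [0.5605, -0.1061, 0.0482]
eef_rot: [180.0, 0.0, 180.0]
contact_force: [0.8, 0.6, 1.7]
gripper_width: 0.0004
```

```bash
python3 f.py
```

```text
18.7 F [ 1.22 -0.13  1.33] sdz 0.57 pos mm [ 560.45 -106.12   48.21]
```

servo_tool([
  {"dx": 0, "dy": 0, "dz": -0.3, "spin": 0, "grip": 0},
  {"dx": 0, "dy": 0, "dz": -0.6, "spin": 0, "grip": 0},
  {"dx": 0, "dy": 0, "dz": -0.8, "spin": 0, "grip": 0},
  {"dx": 0, "dy": 0, "dz": -0.85, "spin": 0, "grip": 0},
  {"dx": 0, "dy": 0, "dz": -0.85, "spin": 0, "grip": 0},
  {"dx": 0, "dy": 0, "dz": -0.85, "spin": 0, "grip": 0},
  {"dx": 0, "dy": 0, "dz": -0.85, "spin": 0, "grip": 0},
  {"dx": 0, "dy": 0, "dz": -0.85, "spin": 0, "grip": 0},
  {"dx": 0, "dy": 0, "dz": -0.85, "spin": 0, "grip": 0},
  {"dx": 0, "dy": 0, "dz": -0.85, "spin": 0, "grip": 0},
])

```text
time_s: 19.53
tcp_pos: [0.5606, -0.1061, 0.0398]
eef_rot: [180.0, 0.0, 180.0]
contact_force: [0.6, 0.1, 3.4]
gripper_width: 0.0008
```

```bash
python3 f.py 3
```

```text
19.63 F [ 1.1  -0.02  3.58] sdz 0.22 pos mm [ 560.54 -106.11   39.8 ]
```

Green is soft: 3.6 N at about 10 mm, so it goes in the blue tray. I rise, open and grasp it.

servo_tool([
  {"dx": 0, "dy": 0, "dz": 2, "spin": 0, "grip": 0},
  {"dx": 0, "dy": 0, "dz": 4, "spin": 0, "grip": 85},
  {"dx": 0, "dy": 0, "dz": 4, "spin": 0, "grip": 85},
  {"dx": 0, "dy": 0, "dz": 4, "spin": 0, "grip": 85},
  {"dx": 0, "dy": 0, "dz": 4, "spin": 0, "grip": 85},
  {"dx": 0, "dy": 0, "dz": 4, "spin": 0, "grip": 85},
  {"dx": 0, "dy": 0, "dz": 4, "spin": 0, "grip": 85},
  {"dx": 0, "dy": 0, "dz": 4, "spin": 0, "grip": 85},
  {"dx": 0, "dy": 0, "dz": 4, "spin": 0, "grip": 85},
  {"dx": 0, "dy": 0, "dz": 4, "spin": 0, "grip": 85},
])

```text
time_s: 20.47
tcp_pos: [0.5603, -0.1061, 0.0794]
eef_rot: [-180.0, -0.0, 180.0]
contact_force: [-1.5, -0.0, 0.7]
gripper_width: 0.0549
```

servo_tool([
  {"dx": 0, "dy": 0, "dz": 0, "spin": 0, "grip": 85},
  {"dx": 0, "dy": 0, "dz": 0, "spin": 0, "grip": 85},
  {"dx": 0, "dy": 0, "dz": -1.5, "spin": 0, "grip": 85},
  {"dx": 0, "dy": 0, "dz": -3, "spin": 0, "grip": 85},
  {"dx": 0, "dy": 0, "dz": -4.5, "spin": 0, "grip": 85},
  {"dx": 0, "dy": 0, "dz": -5.5, "spin": 0, "grip": 85},
  {"dx": 0, "dy": 0, "dz": -6.5, "spin": 0, "grip": 85},
  {"dx": 0, "dy": 0, "dz": -7.0, "spin": 0, "grip": 85},
  {"dx": 0, "dy": 0, "dz": -7.0, "spin": 0, "grip": 85},
  {"dx": 0, "dy": 0, "dz": -7.0, "spin": 0, "grip": 85},
])

```text
time_s: 21.3
tcp_pos: [0.5606, -0.1062, 0.0098]
eef_rot: [-180.0, -0.0, 180.0]
contact_force: [-0.4, 0.2, 1.7]
gripper_width: 0.0748
```

servo_tool([
  {"dx": 0, "dy": 0, "dz": 0, "spin": 0, "grip": 40},
  {"dx": 0, "dy": 0, "dz": 0, "spin": 0, "grip": 40},
  {"dx": 0, "dy": 0, "dz": 0, "spin": 0, "grip": 40},
  {"dx": 0, "dy": 0, "dz": 0, "spin": 0, "grip": 40},
  {"dx": 0, "dy": 0, "dz": 0, "spin": 0, "grip": 40},
  {"dx": 0, "dy": 0, "dz": 0, "spin": 0, "grip": 40},
  {"dx": 0, "dy": 0, "dz": 0, "spin": 0, "grip": 40},
  {"dx": 0, "dy": 0, "dz": 0, "spin": 0, "grip": 40},
  {"dx": 0, "dy": 0, "dz": 0, "spin": 0, "grip": 40},
  {"dx": 0, "dy": 0, "dz": 0, "spin": 0, "grip": 40},
], squeeze=25)

```text
time_s: 22.13
tcp_pos: [0.5607, -0.106, 0.0101]
eef_rot: [180.0, 0.0, 180.0]
contact_force: [-1.1, 0.9, 6.2]
gripper_width: 0.0494
```

Gripped at 49.4 mm. I lift and carry it to the blue tray.

servo_tool([
  {"dx": 0, "dy": 0, "dz": 3, "spin": 0, "grip": 40},
  {"dx": 0, "dy": 0, "dz": 6, "spin": 0, "grip": 40},
  {"dx": 0, "dy": 0, "dz": 9, "spin": 0, "grip": 40},
  {"dx": -1.8, "dy": -2.9, "dz": 9, "spin": -0.05, "grip": 40},
  {"dx": -3.6, "dy": -5.8, "dz": 9, "spin": -0.1, "grip": 40},
  {"dx": -5.4, "dy": -8.7, "dz": 9, "spin": -0.133, "grip": 40},
  {"dx": -7.2, "dy": -11.6, "dz": 9, "spin": -0.133, "grip": 40},
  {"dx": -9.0, "dy": -14.5, "dz": 9, "spin": -0.133, "grip": 40},
  {"dx": -10.8, "dy": -17.3, "dz": 9, "spin": -0.133, "grip": 40},
  {"dx": -10.8, "dy": -17.3, "dz": 9, "spin": -0.133, "grip": 40},
])

```text
time_s: 22.97
tcp_pos: [0.4485, -0.282, 0.0989]
eef_rot: [180.0, -0.2, 172.2]
contact_force: [-0.4, 0.3, -3.2]
gripper_width: 0.0497
```

```bash
python3 f.py 3;python3 -c "
from h import *
im=r.capture('scene');cv2.imwrite('pics/s4.png',cv2.resize(im[40:250,130:410],None,fx=2.8,fy=2.8))
s=r.get_state();print(s['tcp_pos'],s['gripper_width'])"
```

```text
23.07 F [ 0.24  0.02 -2.42] sdz 0.62 pos mm [ 449.87 -281.01   99.07]
[ 0.45191532 -0.27943603  0.09934612] 0.05002079269517893
```

View pics/s4.png

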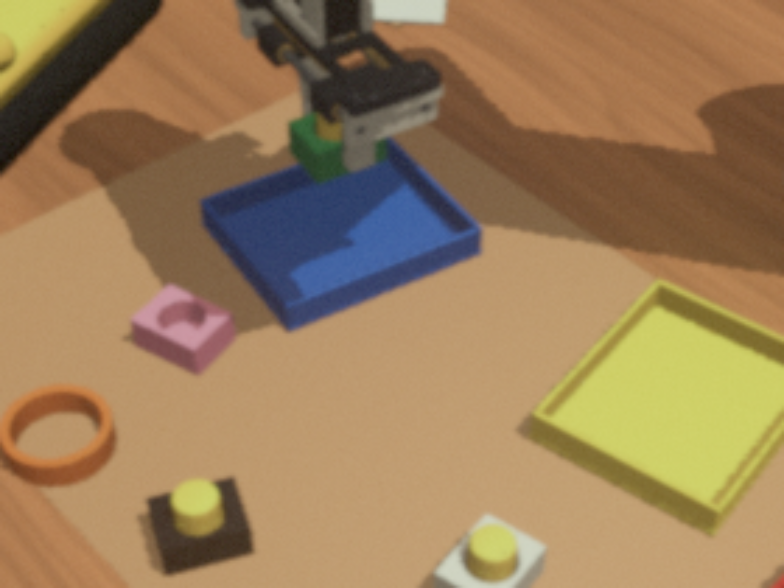

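The green pad is held upright over the blue tray (340,150 in the crop). I lower it and let go.

servo_tool([
  {"dx": 0, "dy": 0, "dz": -2, "spin": 0, "grip": 40},
  {"dx": 0, "dy": 0, "dz": -4, "spin": 0, "grip": 40},
  {"dx": 0, "dy": 0, "dz": -6, "spin": 0, "grip": 40},
  {"dx": 0, "dy": 0, "dz": -7.5, "spin": 0, "grip": 40},
  {"dx": 0, "dy": 0, "dz": -8, "spin": 0, "grip": 40},
  {"dx": 0, "dy": 0, "dz": -8.4, "spin": 0, "grip": 40},
  {"dx": 0, "dy": 0, "dz": -8.45, "spin": 0, "grip": 40},
  {"dx": 0, "dy": 0, "dz": -8.45, "spin": 0, "grip": 40},
  {"dx": 0, "dy": 0, "dz": -8.45, "spin": 0, "grip": 40},
  {"dx": 0, "dy": 0, "dz": -8.45, "spin": 0, "grip": 40},
])

```text
time_s: 23.95
tcp_pos: [0.453, -0.2791, 0.0158]
eef_rot: [-180.0, 0.1, 172.4]
contact_force: [-0.1, -0.5, -1.9]
gripper_width: 0.0499
```

```bash
python3 f.py 3
```

```text
24.05 F [-0.12 -0.29 -2.21] sdz 0.23 pos mm [ 452.91 -279.13   15.76]
```

servo_tool([
  {"dx": 0, "dy": 0, "dz": -0.1, "spin": 0, "grip": 40},
  {"dx": 0, "dy": 0, "dz": -0.1, "spin": 0, "grip": 40},
  {"dx": 0, "dy": 0, "dz": -0.1, "spin": 0, "grip": 70},
  {"dx": 0, "dy": 0, "dz": -0.1, "spin": 0, "grip": 70},
  {"dx": 0, "dy": 0, "dz": -0.1, "spin": 0, "grip": 70},
  {"dx": 0, "dy": 0, "dz": -0.1, "spin": 0, "grip": 70},
  {"dx": 0, "dy": 0, "dz": -0.1, "spin": 0, "grip": 70},
  {"dx": 0, "dy": 0, "dz": -0.1, "spin": 0, "grip": 70},
  {"dx": 0, "dy": 0, "dz": 2, "spin": 0, "grip": 70},
  {"dx": 0, "dy": 0, "dz": 4, "spin": 0, "grip": 70},
])

```text
time_s: 24.88
tcp_pos: [0.4514, -0.2789, 0.0547]
eef_rot: [180.0, -0.2, 172.4]
contact_force: [1.6, -0.7, 0.1]
gripper_width: 0.0617
```

```bash
python3 f.py 3; python3 -c "
from h import *;print(r.get_state()['gripper_width'])"
```

```text
24.98 F [ 1.23 -0.46  0.95] sdz 2.21 pos mm [ 453.31 -279.51   57.26]
0.06099848333654247
```

servo_tool([
  {"dx": 0, "dy": 0, "dz": 4, "spin": 0, "grip": 85},
  {"dx": 0, "dy": 0, "dz": 7, "spin": 0, "grip": 85},
  {"dx": 1.4, "dy": 3.6, "dz": 7, "spin": 0.1, "grip": 85},
  {"dx": 2.8, "dy": 7.2, "dz": 7, "spin": 0.2, "grip": 85},
  {"dx": 4.3, "dy": 10.8, "dz": 7, "spin": 0.3, "grip": 85},
  {"dx": 5.8, "dy": 14.4, "dz": 7, "spin": 0.394, "grip": 85},
  {"dx": 7.2, "dy": 18, "dz": 7, "spin": 0.394, "grip": 85},
  {"dx": 8.7, "dy": 21.6, "dz": 7, "spin": 0.394, "grip": 85},
  {"dx": 10.2, "dy": 25.3, "dz": 7, "spin": 0.394, "grip": 85},
  {"dx": 11.7, "dy": 29, "dz": 7, "spin": 0.394, "grip": 85},
])

```text
time_s: 25.82
tcp_pos: [0.5696, 0.0128, 0.1249]
eef_rot: [180.0, -0.0, -165.1]
contact_force: [0.4, -1.6, -0.3]
gripper_width: 0.0745
```

servo_tool([
  {"dx": 1.4, "dy": 3.4, "dz": 0, "spin": 0, "grip": 85},
  {"dx": 2.7, "dy": 6.8, "dz": 0, "spin": 0, "grip": 85},
  {"dx": 2.7, "dy": 6.8, "dz": 0, "spin": 0, "grip": 85},
  {"dx": 2.7, "dy": 6.8, "dz": -2, "spin": 0, "grip": 85},
  {"dx": 2.7, "dy": 6.8, "dz": -4, "spin": 0, "grip": 85},
  {"dx": 2.7, "dy": 6.8, "dz": -4, "spin": 0, "grip": 85},
  {"dx": 2.7, "dy": 6.8, "dz": -4, "spin": 0, "grip": 85},
  {"dx": 2.7, "dy": 6.8, "dz": -4, "spin": 0, "grip": 85},
  {"dx": 2.7, "dy": 6.8, "dz": -4, "spin": 0, "grip": 85},
  {"dx": 2.7, "dy": 6.8, "dz": -4, "spin": 0, "grip": 85},
])

```text
time_s: 26.65
tcp_pos: [0.5971, 0.0789, 0.0864]
eef_rot: [180.0, 0.1, -165.1]
contact_force: [-0.7, -0.3, -0.4]
gripper_width: 0.0746
```

```bash
python3 f.py 2; python3 -c "
from h import *;s=r.get_state();print(s['gripper_width'],s['eef_rot'])
k=r.get_calibration('top');im=r.capture('top');cv2.imwrite('pics/t5.png',cv2.resize(im[130:350,200:460],None,fx=3,fy=2.7))
m=np.zeros(im.shape[:2],bool);b=(345,205,440,315);m[b[1]:b[3],b[0]:b[2]]=hsvmask(im,'green')[b[1]:b[3],b[0]:b[2]];print(rect(biggest(m),.035,k))"
```

```text
26.7 F [-0.44 -0.28 -0.09] sdz 0.3 pos mm [597.06  78.91  86.36]
0.07420484028430063 [ 1.79985726e+02  1.03617933e-01 -1.65069753e+02]
(array([ 453.1, -278.7]), 64.8, 54.3, -8.4)
```

View pics/t5.png

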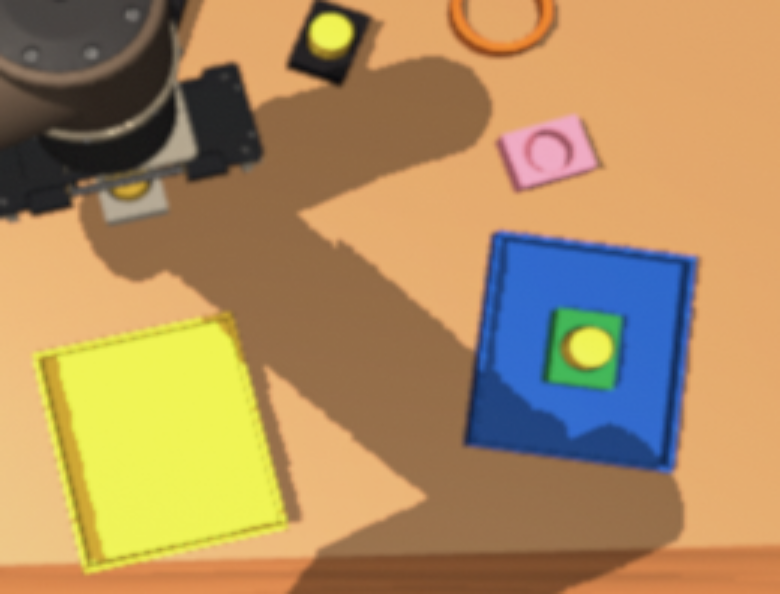

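The green pad stands in the middle of the blue tray (588,348 in the crop). The gripper is open above the white pad (135,195), so I grasp that.

servo_tool([
  {"dx": 0, "dy": 0, "dz": -1.5, "spin": 0, "grip": 85},
  {"dx": 0, "dy": 0, "dz": -3, "spin": 0, "grip": 85},
  {"dx": 0, "dy": 0, "dz": -4.5, "spin": 0, "grip": 85},
  {"dx": 0, "dy": 0, "dz": -6, "spin": 0, "grip": 85},
  {"dx": 0, "dy": 0, "dz": -7, "spin": 0, "grip": 85},
  {"dx": 0, "dy": 0, "dz": -7.5, "spin": 0, "grip": 85},
  {"dx": 0, "dy": 0, "dz": -7.6, "spin": 0, "grip": 85},
  {"dx": 0, "dy": 0, "dz": -7.6, "spin": 0, "grip": 85},
  {"dx": 0, "dy": 0, "dz": -7.6, "spin": 0, "grip": 85},
  {"dx": 0, "dy": 0, "dz": -7.6, "spin": 0, "grip": 60},
])

```text
time_s: 27.58
tcp_pos: [0.597, 0.0791, 0.0101]
eef_rot: [180.0, 0.1, -165.1]
contact_force: [0.2, -0.4, -0.4]
gripper_width: 0.0716
```

servo_tool([
  {"dx": 0, "dy": 0, "dz": 0, "spin": 0, "grip": 40},
  {"dx": 0, "dy": 0, "dz": 0, "spin": 0, "grip": 40},
  {"dx": 0, "dy": 0, "dz": 0, "spin": 0, "grip": 40},
  {"dx": 0, "dy": 0, "dz": 0, "spin": 0, "grip": 40},
  {"dx": 0, "dy": 0, "dz": 0, "spin": 0, "grip": 40},
  {"dx": 0, "dy": 0, "dz": 0, "spin": 0, "grip": 40},
  {"dx": 0, "dy": 0, "dz": 0, "spin": 0, "grip": 40},
  {"dx": 0, "dy": 0, "dz": 0, "spin": 0, "grip": 40},
  {"dx": 0, "dy": 0, "dz": 0, "spin": 0, "grip": 40},
  {"dx": 0, "dy": 0, "dz": 0, "spin": 0, "grip": 40},
], squeeze=25)

```text
time_s: 28.42
tcp_pos: [0.5966, 0.0791, 0.0095]
eef_rot: [180.0, 0.0, -165.1]
contact_force: [-1.9, 0.9, 5.5]
gripper_width: 0.0496
```

servo_tool([
  {"dx": 0, "dy": 0, "dz": 3, "spin": 0, "grip": 40},
  {"dx": 0, "dy": 0, "dz": 6, "spin": 0, "grip": 40},
  {"dx": 0, "dy": 0, "dz": 9, "spin": 0, "grip": 40},
  {"dx": -1.8, "dy": 3.4, "dz": 9, "spin": -0.05, "grip": 40},
  {"dx": -3.6, "dy": 6.8, "dz": 9, "spin": -0.1, "grip": 40},
  {"dx": -5.4, "dy": 10.4, "dz": 9, "spin": -0.145, "grip": 40},
  {"dx": -7.2, "dy": 14, "dz": 9, "spin": -0.145, "grip": 40},
  {"dx": -9.0, "dy": 17.5, "dz": 9, "spin": -0.145, "grip": 40},
  {"dx": -10.8, "dy": 21, "dz": 9, "spin": -0.145, "grip": 40},
  {"dx": -11.2, "dy": 21.8, "dz": 9, "spin": -0.145, "grip": 40},
])

```text
time_s: 29.25
tcp_pos: [0.4823, 0.3007, 0.0987]
eef_rot: [180.0, -0.0, -173.2]
contact_force: [1.5, -0.6, -1.9]
gripper_width: 0.05
```

```bash
python3 f.py 5;python3 -c "
from h import *
im=r.capture('scene');cv2.imwrite('pics/s6.png',cv2.resize(im[150:400,240:540],None,fx=2.3,fy=2.3))
s=r.get_state();print(s['tcp_pos'],s['gripper_width'],s['eef_rot'])"
```

```text
29.45 F [ 0.09 -0.11 -2.38] sdz 0.33 pos mm [483.02 298.72  98.58]
[0.48420341 0.29604614 0.09859875] 0.049970265721083026 [-1.79947624e+02 -6.36508134e-02 -1.73384212e+02]
```

View pics/s6.png

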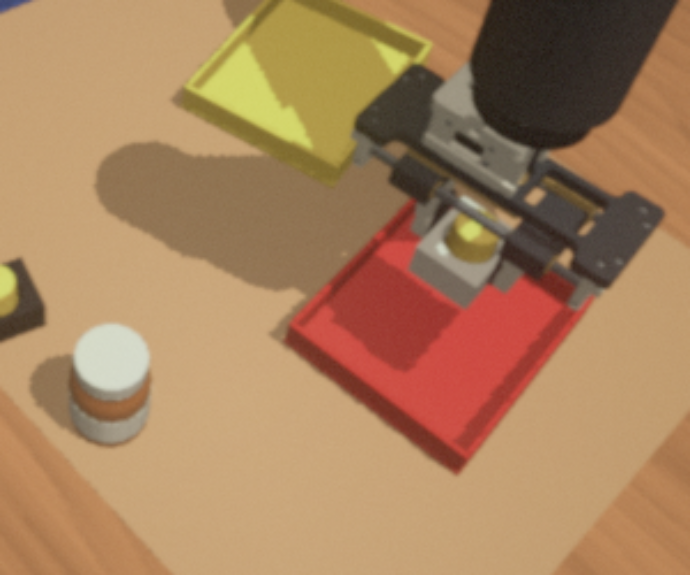

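The white pad is held upright over the red tray (460,255 in the crop). I lower it to about 14.5 mm.

servo_tool([
  {"dx": 0, "dy": 0, "dz": -2, "spin": 0, "grip": 40},
  {"dx": 0, "dy": 0, "dz": -4, "spin": 0, "grip": 40},
  {"dx": 0, "dy": 0, "dz": -6, "spin": 0, "grip": 40},
  {"dx": 0, "dy": 0, "dz": -7.5, "spin": 0, "grip": 40},
  {"dx": 0, "dy": 0, "dz": -8, "spin": 0, "grip": 40},
  {"dx": 0, "dy": 0, "dz": -8.3, "spin": 0, "grip": 40},
  {"dx": 0, "dy": 0, "dz": -8.4, "spin": 0, "grip": 40},
  {"dx": 0, "dy": 0, "dz": -8.4, "spin": 0, "grip": 40},
  {"dx": 0, "dy": 0, "dz": -8.4, "spin": 0, "grip": 40},
  {"dx": 0, "dy": 0, "dz": -8.4, "spin": 0, "grip": 40},
])

```text
time_s: 30.33
tcp_pos: [0.4849, 0.2973, 0.0161]
eef_rot: [179.9, 0.1, -173.4]
contact_force: [0.4, -0.2, -2.8]
gripper_width: 0.05
```

```bash
python3 f.py 3
```

```text
30.43 F [-0.13 -0.02 -2.58] sdz 0.18 pos mm [484.81 297.24  16.03]
```

servo_tool([
  {"dx": 0, "dy": 0, "dz": -0.1, "spin": 0, "grip": 40},
  {"dx": 0, "dy": 0, "dz": -0.15, "spin": 0, "grip": 40},
  {"dx": 0, "dy": 0, "dz": -0.15, "spin": 0, "grip": 40},
  {"dx": 0, "dy": 0, "dz": -0.15, "spin": 0, "grip": 70},
  {"dx": 0, "dy": 0, "dz": -0.15, "spin": 0, "grip": 70},
  {"dx": 0, "dy": 0, "dz": -0.15, "spin": 0, "grip": 70},
  {"dx": 0, "dy": 0, "dz": -0.15, "spin": 0, "grip": 70},
  {"dx": 0, "dy": 0, "dz": -0.15, "spin": 0, "grip": 70},
  {"dx": 0, "dy": 0, "dz": -0.15, "spin": 0, "grip": 70},
  {"dx": 0, "dy": 0, "dz": 1, "spin": 0, "grip": 70},
])

```text
time_s: 31.27
tcp_pos: [0.4834, 0.2958, 0.0234]
eef_rot: [-179.9, -0.2, -173.4]
contact_force: [0.0, -0.1, 0.1]
gripper_width: 0.0613
```

servo_tool([
  {"dx": 0, "dy": 0, "dz": 3, "spin": 0, "grip": 70},
  {"dx": 0, "dy": 0, "dz": 6, "spin": 0, "grip": 70},
  {"dx": 0, "dy": 0, "dz": 9, "spin": 0, "grip": 70},
  {"dx": 0, "dy": 0, "dz": 13, "spin": 0, "grip": 70},
  {"dx": 0, "dy": -4, "dz": 14, "spin": 0, "grip": 70},
  {"dx": 0, "dy": -8, "dz": 14, "spin": 0, "grip": 70},
  {"dx": 0, "dy": -12, "dz": 14, "spin": 0, "grip": 70},
  {"dx": 0, "dy": -16, "dz": 14, "spin": 0, "grip": 70},
  {"dx": 0, "dy": -20, "dz": 14, "spin": 0, "grip": 70},
  {"dx": 0, "dy": -23, "dz": 14, "spin": 0, "grip": 70},
])

```text
time_s: 32.1
tcp_pos: [0.4836, 0.0644, 0.1654]
eef_rot: [180.0, 0.0, -173.4]
contact_force: [0.3, -0.1, 0.3]
gripper_width: 0.0615
```

```bash
python3 f.py 3; python3 -c "
from h import *
k=r.get_calibration('top');im=r.capture('top');cv2.imwrite('pics/t7.png',cv2.resize(im[100:360,90:460],None,fx=2.1,fy=2.1))
for n,b in (('green',(345,205,440,315)),('white',(105,195,195,290))):
    m=np.zeros(im.shape[:2],bool);m[b[1]:b[3],b[0]:b[2]]=hsvmask(im,n)[b[1]:b[3],b[0]:b[2]];print(n,rect(biggest(m),.035,k))"
```

```text
32.2 F [-0.06 -0.94 -0.03] sdz 0.47 pos mm [483.34  63.02 165.3 ]
green (array([ 453.2, -278.5]), 64.6, 54.3, -7.4)
white (array([443.9, 350. ]), 44.4, 18.0, 39.5)
```

View pics/t7.png

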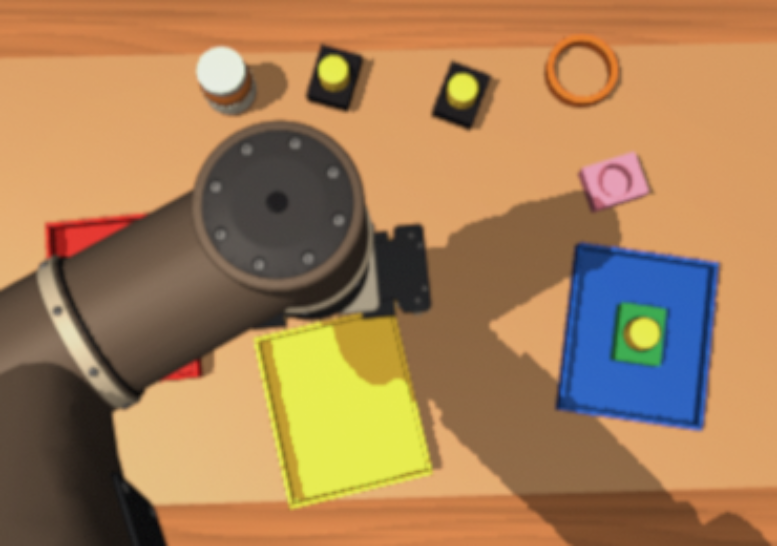

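Green stands in the blue tray and the spares, jar and tape are where they were. The arm's elbow hides the red tray here, so I check it in the scene camera.

```bash
python3 -c "
from h import *
im=r.capture('scene');cv2.imwrite('pics/s8.png',cv2.resize(im[70:400,120:540],None,fx=1.8,fy=1.8))"
```

```text
(no output)
```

View pics/s8.png

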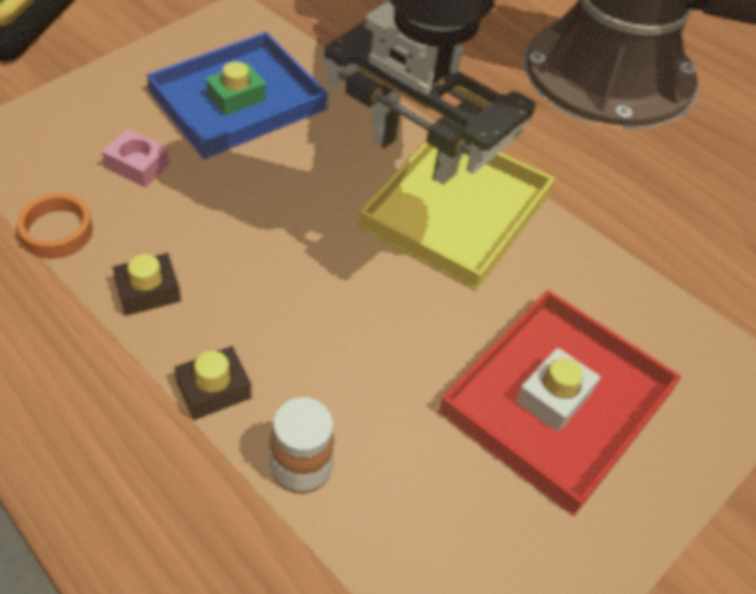

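White stands upright in the red tray (560,388), green in the blue tray (237,87), and the gripper is clear of everything.

```bash
python3 -c "
from plant import r
print(r.close_job())"
```

```text
the job is handed in; nothing more can be done
None
```

The job is handed in at about 32 s: the white pad tested firm and stands in the red tray, and the green pad tested soft and stands in the blue tray.

| Pad | First touch (height) | Pressed in about | Force there | Result |
|---|---|---|---|---|
| White (tested first) | about 49 mm | 9.5 mm | 9.9 N | firm, red tray |
| Green | about 50 mm | 10 mm | 3.6 N | soft, blue tray |

- **Presses:** Both were held for a little over half a second. The highest force I read while pressing was 9.9 N. First touch is only known to about 0.7 mm, because I felt for it in 1 to 1.5 mm steps.
- **Last pictures:** Both pads stand upright near the middle of their trays, and the gripper is clear of everything. The black pads, glue jar and tape roll look unmoved.
- **Checks that failed:** The final top-camera measurement of the white pad was no use because the arm hid the red tray, so I confirmed that pad by eye in the scene camera only. One move call was refused for a missing value and had no effect.

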